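# Pack the last slice, shut the gift box and hold it in the tying board

## Task

Put the cake slice from the small plate upright into the empty half of the open gift box, shut the lid, and slide the box on the tying board squarely into the corner, its long side flush along the fence and its hinged end against the end stop. Then hold the box pressed against the stop with a gentle, steady push of about 10 N (never above 25 N), ready for a colleague to tie the ribbon: finish while still pressing, do not let go. Leave the other things on the table where they are.

Things in the scene. Friction and masses are not known exactly. Their poses are not given: they have to be found in the camera images.
- slice: the loose cake slice on the small plate, 22 g: a truncated wedge 19 mm high; origin at the centre of its underside, z up. In plan it narrows from 33 mm wide at y = -15.5 mm (faintly curved outer face) to 10 mm wide at y = +15.5 mm; these two faces stand parallel, 31 mm apart, and are the ones to grip (close along its y)
- plate_in (a point): centre of the plate's flat inner floor, 5 mm above the table; the fixed white round plate is 100 mm across, its floor flat to 31 mm from the centre, its rim 12 mm high. The slice stands on it
- gift_box: white card box, loose, about 0.11 kg, on the tying board, four slices in its hinge half. Origin: centre of the underside; y runs along it from hinged end (-y) to free end (+y), x across, z up. Walls 2 mm, 45 mm high, outside x +-46, y -90 to +88 mm; floor 2 mm. Shut, it is 48 mm high, the lid's skirt (29 to 47 mm up) standing out to x +-50 and to y = +91 at the free end; no skirt at the hinge
- empty_half (a point): middle of the empty half of the box, on the inner floor: box coordinates (0, +43, 2) mm; the free floor round it is about 88 mm across and 86 mm along the box
- gift_box_lid (a joint): lid angle, rad: 0 shut, 1.57 upright; starts 1.4 to 1.7, held by slight hinge friction. Hinge line along the box's x at y = -91 mm, 47 mm above the underside; positive lifts the free edge up and over towards the hinged end. Pushed from behind (from the hinged side towards the free end) to below about 1.2 rad, it falls shut by its own weight in some seconds
- lid_edge (a point): middle of the lid's free edge, 182 mm from the hinge line: the upper end of the upright lid; at the free end of the box, 47 mm above the underside, when shut
- tying_board: fixed board of smooth waxed plywood, top 12 mm above the table, a 16 mm ribbon gap across it. Origin on the table; x towards the fence, y along the fence away from the end stop, z up. It covers x -75 to +75, y -152 to +108 mm. Fence: inner face at x = +60 mm, 15 mm thick, top 34 mm above the table. End stop: inner face at y = -135 mm, 15 mm thick, top 48 mm above the table
- long_fence: the smooth waxed wooden fence along the board's far long edge; same origin and axes as the board
- end_stop: the wooden stop across the board's end behind the box's hinged end, with a ribbon notch; same origin and axes as the board. Friction under the box (about 1 N, more if the box is also pressed downwards) takes its part of a push on the free end. Behind it, a black panel 170 mm high stands fixed along the table's right edge
- corner (a point): inner corner of fence and end stop at the level of the board's top, axes as the board's: where the box's corner belongs
- box_corner (a point): the box's lower corner that belongs in it: hinged end, +x side, box coordinates (+46, -90, 0) mm, axes as the box's
- tin: closed round tin, 58 mm across, 72 mm high, bystander; origin under its centre
- date_stamp: wooden hand stamp, 62 mm high, bystander; origin under its centre
- label_stack: stack of small cards 31x45x10 mm, bystander; origin under its centre
- butter_a: film-wrapped bar 57x101x25 mm, bystander; origin under its centre
- ring_pack_a: film-wrapped ring cake 90x94x25 mm, bystander; origin under its centre

How it is judged:
By the outcome, as a careful person would: the job done as asked, in the order asked, and still so for the second after the job is handed in, while the arm keeps its last pose, push and grip.
It also fails if it takes over 72 s, if anything falls off the work surface, if the arm or the gripper's body presses on something with over 40 N, if the wrist force passes 120 N, or if a joint passes its speed limit or range.

## Robot

A 7-joint arm with a two-finger parallel gripper is mounted at the origin on a cart in front of the work surface, level with it; the furniture and walls round the work are solid. World frame = base frame: x ahead of the robot, y to its left, z up, the work surface at z = 0. Lengths are in m, angles in degrees, forces in N, time in s.
With the tool pointing down it reaches from about 0.425 to 0.825 m from the base axis. Payload 3.6 kg.
Tool frame: the origin (TCP) lies midway between the tips of the shut fingers; the grasp point (between the pads) lies behind it (bot.grasp_offset is the z of the grasp point in the tool frame, in m); z points along the fingers, y is the line along which they close (so a half turn about z gives the same grasp; the last joint's range is limited). The gripper opens to 93 mm and grips with 3 to 60 N. Pads are 15 mm wide; open, the fingers measure 128 mm over their backs; the gripper's body (75 mm by 188 mm) begins 65 mm behind the grasp point.
Start: joints at [72.508, 35.231, -0.722, 81.555, 0.464, 63.22, -2.315], TCP at [0.179, -0.625, 0.219] pointing down, gripper open.
Joint ranges: [-178.69, 178.69], [-17.37, 117.87], [-77.05, 75.6], [15.02, 138.74], [-78.02, 258.01], [0.78, 113.62], [-162.83, 162.83]. Speed limits (degrees/s): [159.86, 159.86, 180, 180, 180, 180, 180].

## Interface

Orientations are given as [roll, pitch, yaw] about the fixed x, y, z axes, in that order (R = Rz(yaw) Ry(pitch) Rx(roll)).
In Python, from cell import bot gives the robot as it stands.
- The arm moves only by the tool servo_tool, never from a script. Its argument "plan" is a list of rows, each a list of 3 entries, a list of its own where there are three numbers: the turn, a rotation vector about the tool's x, y, z in degrees, then the shift along the tool's x, y, z in mm, then the opening in per cent of the stroke, from 0 (shut) to 100 (fully open). In form: [[[ax, ay, az], [dx, dy, dz], gripper], ...]. A call has 1 to 5 rows; each row shifts and turns the commanded pose from where the row before left it, along the tool's axes as they then stand; what a row does not reach is not made up. A row lasts 1/8 s, in which the tool goes at most 62.5 mm and 10.7 degrees, less where a joint would pass 70% of its speed; a pose out of reach is approached as far as the arm can. A call with a gripper value outside its range is refused whole. The fingers move at their own pace and stop on an object; "grip_force" is the grip in N (left out, the last holds). Time passes only in rows, so rows that do not move let the fingers close. It gives the time, the measured TCP pose, the force, the opening and the grip force at its end, in the units of the state.
- bot.read_state(): the state, without advancing time (a new reading comes with each control period).
- bot.read_camera(name): name is "scene" or "top" or "wrist"; returns a dict with "pixels" (420x560x3 uint8, blue, green, red), "z_map" (420x560 float32, m along the optical axis (not along the pixel's ray), 0 where there is no reading), "fovy" (degrees; the focal length in pixels is half the picture's height over the tangent of half this angle, whatever the lens; pixels are square), "cx", "cy" (the principal point, pixels), "extrinsics" (4x4, takes a point from camera to world coordinates). Camera axes: x right, y down, z forward; pixel columns grow to the right and rows downward; lengths in m; the calibration is good to about 2 mm. A picture is of the moment at which its call begins.
- bot.hand_in(): hands the job in; it is judged then, once.
Trained networks look in a picture, given as the dict that the camera call returned (one of the last four; its "shot" number tells which), for a name from the list of things; names that differ only in an ending like _2 or _b are one class to them, and where a whole thing is asked for, a point or a joint stands for the part that bears it (a point fixed in the world has none). Each returns a list of dicts, best first, with "p" (0 to 1); they miss things now and then, are a little off and sometimes report something else, mostly with a low value. They report only what shows in the picture. A call takes as long as a camera call.
- bot.boxes_of(label, picture): "location" ([x, y, z] in m, in the coordinates of the camera as it stood for that picture, good to about 4 mm: the middle of the surface that is visible of it).
- bot.masks_of(label, picture): "region" (420x560 bool, what is visible of it).
The state is a dict: "t": time; "joint_positions": joint angles; "qvel": joint speeds; "effort": joint torques, N m; "tcp_pos": TCP position; "tool_rot": TCP orientation; "contact_force": force on the tool from outside, world axes, zero at the start; "moment": the same for the moment, N m; "finger_gap": finger opening in m; "finger_force": force on a finger pad.
Only numpy, scipy, OpenCV 4.12 (cv2) and the standard library are available. Lean on these libraries where they do the work, as an engineer would, in place of code of your own. Each camera call takes 0.05 s, during which the arm holds its last target. There are 200 camera calls.

## Working session

There is one attempt and no reset: what is moved stays moved. The work goes in short steps, Python scripts to look and compute and a tool call to move; the robot and the scene stay as the last step left them, time stands still between calls to the robot, and variables do not carry over. Pictures are saved under pics/ and viewed, at most 11 in all, crops included, and the job is handed in when it is done.

Besides the shell and the picture viewer there is one more tool, called after "Request:" as name([rows], argument=value, ...), one row to a line, values as JSON. servo_tool: Moves the arm, as the interface text tells. Its arguments: {"type":"object","properties":{"plan":{"type":"array"},"grip_force":{"type":"number"}},"required":["plan"]}

```bash
ls; mkdir -p pics; cat > h.py <<'E'
import numpy as np, cv2
from cell import bot
def K(p):
    h,w=p["z_map"].shape; f=h/2/np.tan(np.radians(p["fovy"])/2); return f,p["cx"],p["cy"]
def cloud(p):
    f,cx,cy=K(p); z=p["z_map"]; v,u=np.indices(z.shape)
    P=np.stack([(u-cx)*z/f,(v-cy)*z/f,z],-1); E=np.array(p["extrinsics"])
    W=P@E[:3,:3].T+E[:3,3]; W[z==0]=np.nan; return W
def tow(p,l): E=np.array(p["extrinsics"]); return E[:3,:3]@np.array(l)+E[:3,3]
E
cat > a.py <<'E'
from h import *
np.set_printoptions(precision=4,suppress=True)
s=bot.read_state(); print({k:s[k] for k in("t","tcp_pos","tool_rot","contact_force","finger_gap")},bot.grasp_offset)
for c in("scene","top"):
    p=bot.read_camera(c); cv2.imwrite(f"pics/{c}0.png",p["pixels"]); np.savez(f"{c}0.npz",W=cloud(p))
    print(c,p["fovy"],np.array(p["extrinsics"])[:3,3])
    for n in "slice gift_box gift_box_lid tying_board long_fence end_stop tin date_stamp label_stack butter_a ring_pack_a".split():
        print(n,[(round(d["p"],2),tow(p,d["location"]).round(4)) for d in bot.boxes_of(n,p)[:3]])
E
python3 a.py
```

```text
pics
{'t': 0.0, 'tcp_pos': array([ 0.1786, -0.6241,  0.2175]), 'tool_rot': array([-179.8528,    0.0045,   15.9775]), 'contact_force': array([-0.5521, -0.4336,  0.1829]), 'finger_gap': 0.09328272870309262} -0.0188
scene 53.639313158976115 [-0.0174  0.4446  0.9141]
slice [(0.57, array([0.395 , 0.3319, 0.021 ]))]
gift_box [(0.93, array([ 0.4508, -0.3117,  0.0601]))]
gift_box_lid [(0.8, array([ 0.4442, -0.3229,  0.1569]))]
tying_board [(0.78, array([ 0.3999, -0.2323,  0.0093])), (0.66, array([0.4038, 0.3304, 0.0101]))]
long_fence [(0.88, array([ 0.5189, -0.2269,  0.0339])), (0.74, array([ 0.4489, -0.3173,  0.0568]))]
end_stop [(0.53, array([0.3576, 0.2481, 0.0101])), (0.42, array([ 0.3929, -0.3574,  0.0342]))]
tin [(0.67, array([0.5518, 0.015 , 0.0661]))]
date_stamp [(0.68, array([0.545 , 0.1386, 0.0186])), (0.38, array([ 0.4437, -0.3215,  0.1566]))]
label_stack [(0.72, array([0.3579, 0.2494, 0.0079]))]
butter_a [(0.64, array([0.6571, 0.1281, 0.0207]))]
ring_pack_a [(0.96, array([0.7728, 0.1211, 0.0188]))]
top 43.81473472552895 [0.0074 0.0959 1.6286]
slice [(0.42, array([0.3977, 0.3314, 0.0278]))]
gift_box [(0.98, array([ 0.4489, -0.2707,  0.0398])), (0.32, array([ 0.4033, -0.2395,  0.0143]))]
gift_box_lid [(0.58, array([ 0.4435, -0.3211,  0.159 ]))]
tying_board [(0.95, array([ 0.405 , -0.2398,  0.0156])), (0.74, array([ 0.4486, -0.2731,  0.0405]))]
long_fence [(0.48, array([ 0.5166, -0.2442,  0.0369]))]
end_stop []
tin [(0.65, array([0.5413, 0.0083, 0.0661]))]
date_stamp [(0.65, array([ 0.4503, -0.2676,  0.0296]))]
label_stack []
butter_a [(0.78, array([0.6584, 0.1269, 0.0141]))]
ring_pack_a [(0.71, array([0.771 , 0.1163, 0.0173])), (0.46, array([ 0.4068, -0.2361,  0.0093]))]
```

View pics/scene0.png

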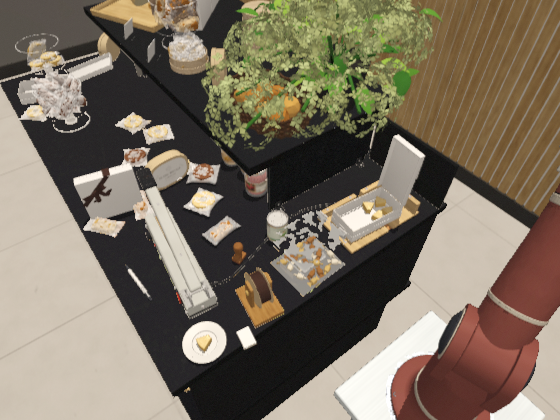

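View pics/top0.png

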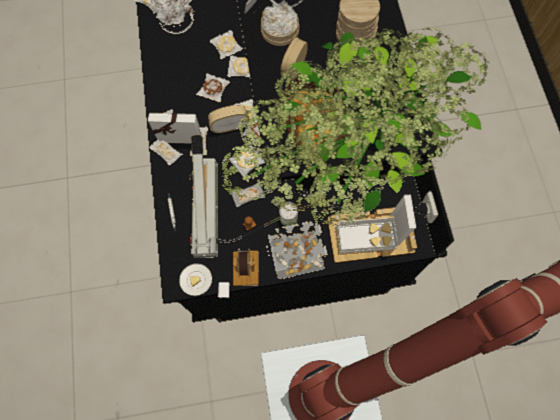

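The scene view shows the slice on its plate at (203,343), the box with its lid upright at (375,205), and a plant on a raised shelf behind. The top view shows the slice at (195,280) and the box at (370,235). Next come heights, the slice orientation, and the box and board poses.

```bash
cat > b.py <<'E'
from h import *
np.set_printoptions(precision=4,suppress=True,linewidth=200)
Ws=np.load("scene0.npz")["W"]; Wt=np.load("top0.npz")["W"]
A=np.concatenate([Ws.reshape(-1,3),Wt.reshape(-1,3)]); A=A[~np.isnan(A[:,0])]
print("maxz cm grid rows x .2...1.0 step .05, cols y .45..-.5")
for x in np.arange(.2,.95,.05):
    print("%.2f"%x,[int(100*max([-9.99]+list(A[(abs(A[:,0]-x)<.025)&(abs(A[:,1]-y)<.025),2]))) if ((abs(A[:,0]-x)<.025)&(abs(A[:,1]-y)<.025)).any() else None for y in np.arange(.45,-.55,-.05)])
for c,W in(("scene",Ws),("top",Wt)):
    m=(np.hypot(W[...,0]-.396,W[...,1]-.331)<.031)&(W[...,2]>.018)&(W[...,2]<.04)
    P=W[m]; r=cv2.minAreaRect((P[:,:2]*1000).astype(np.float32)); print(c,"slice n",len(P),r,np.median(P[:,2]),P[:,:2].mean(0))
    # plate rim
    m=(np.hypot(W[...,0]-.396,W[...,1]-.331)<.08)&(W[...,2]>.008)&(W[...,2]<.02);P=W[m]; print(" plate",cv2.minEnclosingCircle((P[:,:2]*1000).astype(np.float32)))
    for n,(xa,xb,ya,yb,za,zb) in dict(rim=(.36,.54,-.36,-.1,.052,.062),fence=(.48,.56,-.4,-.1,.030,.038),stop=(.3,.6,-.42,-.34,.040,.052),board=(.33,.56,-.42,-.08,.009,.015),lid=(.3,.6,-.5,-.3,.08,.3)).items():
        m=(W[...,0]>xa)&(W[...,0]<xb)&(W[...,1]>ya)&(W[...,1]<yb)&(W[...,2]>za)&(W[...,2]<zb);P=W[m]
        if len(P)>10: print(" ",n,len(P),cv2.minAreaRect((P[:,:2]*1000).astype(np.float32)),np.percentile(P,[2,98],axis=0).round(3).tolist())
E
python3 b.py
python3 - <<'E'
import cv2
a=cv2.imread('pics/scene0.png');b=cv2.imread('pics/top0.png')
c=cv2.resize(a[120:260,300:450],(600,560),interpolation=cv2.INTER_CUBIC)[:, :]
d=cv2.resize(a[310:375,170:240],(200,186),interpolation=cv2.INTER_CUBIC)
import numpy as np
o=np.zeros((560,800,3),np.uint8);o[:,:600]=c;o[:186,600:]=d
o[200:386,600:]=cv2.resize(b[255:305,170:224],(200,186),interpolation=cv2.INTER_CUBIC)
cv2.imwrite('pics/crop1.png',o)
E
```

```text
maxz cm grid rows x .2...1.0 step .05, cols y .45..-.5
0.20 [-81, -81, -81, -82, -81, -81, -82, -82, -82, -82, -82, -83, -82, -81, -82, -81, -82, -82, -82, 34]
0.25 [-81, -82, -82, -81, -82, -82, -81, -81, -81, -81, -81, -82, -82, -82, -81, -81, -82, -82, -82, -81]
0.30 [-82, -82, -82, -82, -81, -81, -81, -81, -82, -82, -81, -82, -82, -82, -82, -81, -82, -81, -82, -82]
0.35 [0, 1, 2, 2, 2, 8, 9, 11, 12, 12, 50, 51, 49, 0, 1, 1, 1, 0, 17, 0]
0.40 [1, 1, 3, 3, 1, 11, 12, 12, 50, 52, 53, 53, 52, 53, 6, 24, 24, 0, 17, -82]
0.45 [0, 1, 2, 6, 8, 11, 45, 50, 54, 54, 64, 63, 60, 59, 57, 56, 51, 12, 17, -84]
0.50 [0, 1, 4, 10, 9, 45, 51, 51, 54, 62, 65, 66, 65, 60, 59, 56, 54, 51, 17, None]
0.55 [1, 1, 3, 12, 12, 45, 51, 51, 53, 60, 65, 65, 65, 66, 64, 56, 55, 52, 51, 48]
0.60 [1, 1, 1, 13, 14, 1, 49, 50, 54, 58, 62, 65, 66, 67, 66, 63, 61, 52, 52, None]
0.65 [0, 1, 1, 15, 16, 1, 3, 49, 54, 57, 58, 65, 66, 67, 65, 65, 64, 59, 53, 44]
0.70 [0, 1, 1, 16, 18, 4, 2, 49, 50, 53, 55, 56, 63, 63, 62, 64, 64, 59, 53, 49]
0.75 [0, 1, 1, 5, 20, 5, 2, 3, 46, 50, 53, 52, 56, 58, 56, 62, 62, 53, 52, 50]
0
[... 1611 characters left out ...]
688) [[0.395, -0.324, 0.052], [0.497, -0.138, 0.061]]
  fence 159 ((503.1971740722656, -232.17086791992188), (204.57334899902344, 48.77248764038086), 87.55426025390625) [[0.483, -0.33, 0.03], [0.528, -0.136, 0.038]]
  stop 70 ((404.1732177734375, -365.008056640625), (16.60710906982422, 56.02593994140625), 88.29975128173828) [[0.376, -0.374, 0.041], [0.43, -0.357, 0.052]]
  board 1013 ((456.2572021484375, -251.40829467773438), (337.2503967285156, 203.62147521972656), 89.57071685791016) [[0.375, -0.356, 0.009], [0.515, -0.119, 0.015]]
  lid 2047 ((474.7221374511719, -376.5550537109375), (155.3535614013672, 251.39234924316406), 89.40841674804688) [[0.353, -0.448, 0.083], [0.598, -0.309, 0.246]]
```

View pics/crop1.png

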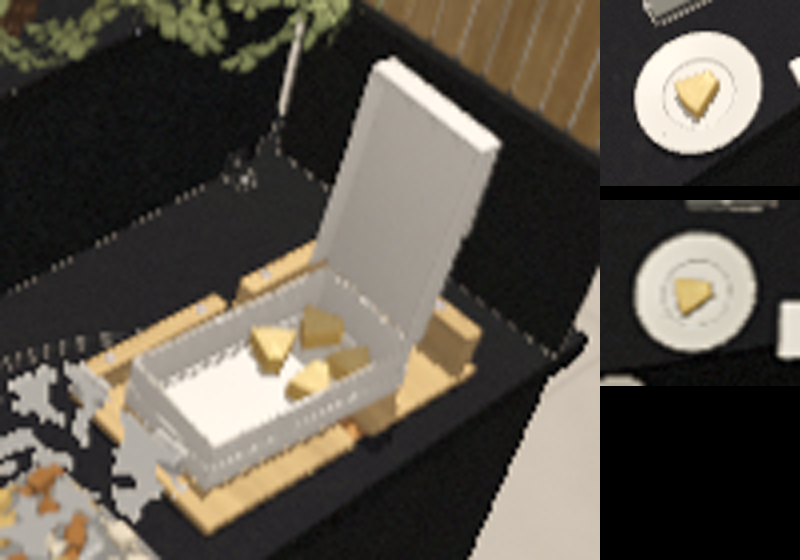

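The crop shows the box slightly yawed on the board with its empty half towards +y, and the slice on its plate. I'll go over the panel and look with the wrist camera on the way.

Request:
servo_tool([
  [[0,0,0],[0,0,-40],100],
  [[0,0,0],[30,-50,0],100],
  [[0,0,0],[30,-50,0],100],
  [[0,0,0],[30,-50,0],100],
  [[0,0,0],[30,-50,0],100],
])

```text
t: 1.82
tcp_pos: [0.2398, -0.3978, 0.259]
tool_rot: [180.0, -0.0, 16.0]
contact_force: [0.7, 0.2, 0.6]
finger_gap: 0.0932
finger_force: 0.0
```

Request:
servo_tool([
  [[0,0,0],[48,-38,0],100],
  [[0,0,0],[48,-38,0],100],
  [[0,0,0],[48,-38,0],100],
  [[0,0,0],[48,-38,0],100],
  [[0,0,0],[48,-38,0],100],
])

```text
t: 2.45
tcp_pos: [0.4187, -0.1494, 0.2592]
tool_rot: [179.9, -0.1, 15.9]
contact_force: [0.9, -0.2, -0.1]
finger_gap: 0.0931
finger_force: 0.0
```

```bash
cat > w.py <<'E'
from h import *; import sys
np.set_printoptions(precision=4,suppress=True)
p=bot.read_camera("wrist"); cv2.imwrite(f"pics/{sys.argv[1]}.png",p["pixels"]); W=cloud(p); np.savez(sys.argv[1]+".npz",W=W,px=p["pixels"])
E=np.array(p["extrinsics"]); print("cam",E[:3,3],"fwd",E[:3,2],"fovy",p["fovy"])
for n in sys.argv[2:]: print(n,[(round(d["p"],2),tow(p,d["location"]).round(4)) for d in bot.boxes_of(n,p)[:2]])
s=bot.read_state(); print({k:s[k] for k in("t","tcp_pos","tool_rot","contact_force","finger_gap","finger_force","joint_positions")})
E
python3 w.py w1 gift_box gift_box_lid slice end_stop long_fence
```

```text
cam [ 0.4933 -0.1285  0.4248] fwd [-0.2656 -0.0775 -0.961 ] fovy 70.57874172035432
gift_box [(0.8, array([ 0.4525, -0.3166,  0.1062]))]
gift_box_lid [(0.96, array([ 0.4518, -0.3241,  0.1684]))]
slice []
end_stop []
long_fence [(0.79, array([ 0.5201, -0.2359,  0.0274])), (0.67, array([0.5476, 0.1261, 0.01  ]))]
{'t': 2.75, 'tcp_pos': array([ 0.4168, -0.1522,  0.2586]), 'tool_rot': array([179.9693,   0.0505,  15.836 ]), 'contact_force': array([ 0.6519, -0.2578,  0.31  ]), 'finger_gap': 0.09334064802298458, 'finger_force': 0.0, 'joint_positions': array([ 26.887 ,  14.7893, -12.3168, 109.9101,   3.8421,  55.7142,
       -61.3657])}
```

View pics/w1.png

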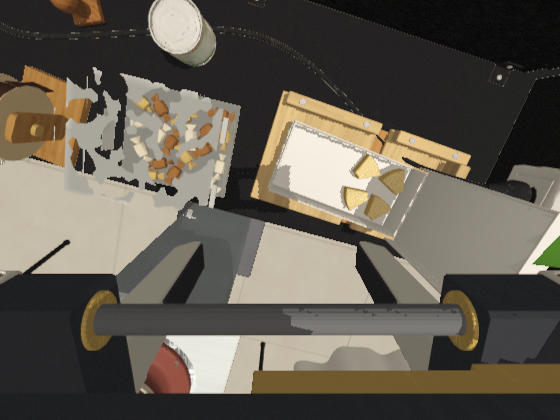

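The wrist view shows the box (345,180) on the board with four slices in its hinge half, the fence at the top, and the lid at lower right. I'll save this view for the fit and move on to the slice.

Request:
servo_tool([
  [[0,0,0],[21,-46,0],100],
  [[0,0,0],[21,-46,0],100],
  [[0,0,0],[21,-46,0],100],
  [[0,0,0],[21,-46,0],100],
])

```text
t: 3.25
tcp_pos: [0.4479, 0.0481, 0.2588]
tool_rot: [179.9, -0.0, 15.7]
contact_force: [0.7, -0.4, -0.1]
finger_gap: 0.0931
finger_force: 0.0
```

Request:
servo_tool([
  [[0,0,0],[-4,-57,0],100],
  [[0,0,0],[-4,-57,0],100],
  [[0,0,0],[-4,-57,0],100],
  [[0,0,0],[-4,-57,0],100],
  [[0,0,0],[-4,-57,0],100],
])

```text
t: 3.88
tcp_pos: [0.351, 0.3171, 0.2588]
tool_rot: [179.9, -0.1, 15.7]
contact_force: [1.1, -0.4, 0.2]
finger_gap: 0.0931
finger_force: 0.0
```

```bash
python3 w.py w2 slice; cat > c.py <<'E'
from h import *
np.set_printoptions(precision=4,suppress=True,linewidth=160)
W=np.load("w2.npz")["W"]
m=(np.hypot(W[...,0]-.397,W[...,1]-.331)<.033)&(W[...,2]>.016)&(W[...,2]<.04);P=W[m]
top=np.median(P[:,2]);P=P[P[:,2]>top-.003]
h=cv2.convexHull((P[:,:2]*1000).astype(np.float32)); print("slice",len(P),top,cv2.minAreaRect(h)); print(cv2.approxPolyDP(h,3,True)[:,0])
W=np.load("w1.npz")["W"]
def fit(n,xa,xb,ya,yb,za,zb):
    m=(W[...,0]>xa)&(W[...,0]<xb)&(W[...,1]>ya)&(W[...,1]<yb)&(W[...,2]>za)&(W[...,2]<zb);P=W[m];print(n,len(P),np.percentile(P,[1,50,99],axis=0).round(4).tolist(),cv2.minAreaRect((P[:,:2]*1000).astype(np.float32)));return P
rim=fit("rim",.36,.51,-.33,-.1,.053,.062)
f=fit("fence",.495,.56,-.4,-.1,.029,.040)
fit("stop",.3,.6,-.42,-.345,.040,.054)
fit("board",.3,.6,-.42,-.08,.009,.016)
for lo,hi in((-.36,-.24),(-.22,-.1)):
    pass
# fence inner edge by y bins, rim outer extents by y bins
for y in np.arange(-.35,-.11,.02):
    a=f[abs(f[:,1]-y)<.01]; b=rim[abs(rim[:,1]-y)<.01]
    print(round(y,2),a[:,0].min().round(4) if len(a) else None,a[:,0].max().round(4) if len(a) else None,(b[:,0].min().round(4),b[:,0].max().round(4)) if len(b) else None)
L=W[(W[...,2]>.09)&(W[...,2]<.26)&(W[...,1]<-.28)&(W[...,1]>-.40)&(W[...,0]>.38)&(W[...,0]<.52)]
c=L.mean(0);print("lid plane n",np.linalg.svd(L[::5]-c,full_matrices=False)[2][2],c,L[:,2].max())
E
python3 c.py
```

```text
cam [0.4257 0.3376 0.4244] fwd [-0.2662 -0.0763 -0.9609] fovy 70.57874172035432
slice [(0.64, array([0.3959, 0.3256, 0.0231]))]
{'t': 3.975, 'tcp_pos': array([0.3475, 0.3226, 0.2592]), 'tool_rot': array([-179.7246,   -0.0246,   16.4435]), 'contact_force': array([-0.462 , -0.3133, -0.8833]), 'finger_gap': 0.09271684952796756, 'finger_force': 0.0, 'joint_positions': array([ -26.1104,   18.6301,  -25.8239,  105.5952,    9.2236,   57.6847,
       -129.2389])}
slice 381 0.02356299471586526 ((399.6653747558594, 326.8632507324219), (30.15088653564453, 31.707237243652344), 89.8282699584961)
[[415.2384 340.1585]
 [401.422  341.8343]
 [383.842  336.9912]
 [396.1054 312.6526]
 [407.2189 311.7651]]
rim 974 [[0.3967, -0.3226, 0.0531], [0.446, -0.2634, 0.0565], [0.5009, -0.1392, 0.0618]] ((449.3670959472656, -230.88424682617188), (179.20095825195312, 93.69342041015625), 84.83756256103516)
fence 2262 [[0.4984, -0.3774, 0.0299], [0.5217, -0.2398, 0.0336], [0.5328, -0.1318, 0.0363]] ((509.9899597167969, -254.518798828125), (251.0335693359375, 38.9581413269043), 87.62821960449219)
stop 205 [[0.4911, -
[... 440 characters left out ...]
64(0.4881))
-0.31 0.5119 0.5272 (np.float64(0.3948), np.float64(0.4883))
-0.29 0.5127 0.5281 (np.float64(0.3967), np.float64(0.4901))
-0.27 0.514 0.5273 (np.float64(0.3989), np.float64(0.4918))
-0.25 0.5148 0.5296 (np.float64(0.4006), np.float64(0.4935))
-0.23 0.515 0.5304 (np.float64(0.4019), np.float64(0.4956))
-0.21 0.4952 0.5312 (np.float64(0.4042), np.float64(0.4973))
-0.19 0.4958 0.532 (np.float64(0.4057), np.float64(0.4993))
-0.17 0.4974 0.5328 (np.float64(0.4075), np.float64(0.501))
-0.15 0.495 0.5335 (np.float64(0.4094), np.float64(0.5021))
-0.13 0.5192 0.5343 (np.float64(0.4119), np.float64(0.4357))
lid plane n [-0.1708 -0.9851  0.0226] [ 0.4504 -0.3257  0.1699] 0.24225699684614846
```

View pics/w2.png

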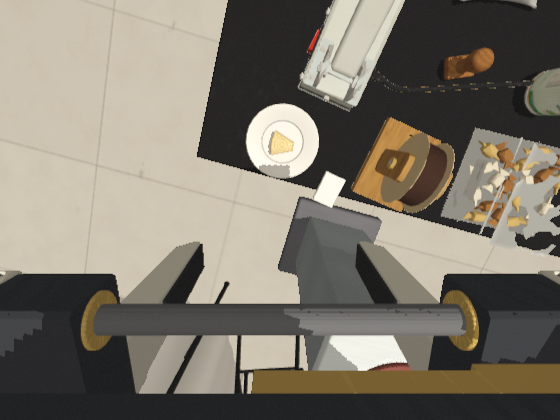

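The wrist view shows the slice at (281,145) near the plate centre, with its wide end towards +y. I'll align the yaw to about 5°, set the opening to about 42 mm, hover and check.

Request:
servo_tool([
  [[0,0,5.5],[0,0,0],48],
  [[0,0,5.5],[0,0,0],48],
  [[0,0,0],[50,-6,0],48],
  [[0,0,0],[0,0,60],48],
  [[0,0,0],[0,0,60],48],
])

```text
t: 4.6
tcp_pos: [0.4024, 0.3254, 0.1377]
tool_rot: [-180.0, -0.2, 4.6]
contact_force: [0.5, 0.2, -0.1]
finger_gap: 0.0481
finger_force: 0.0
```

Request:
servo_tool([
  [[0,0,0],[0,0,60],48],
  [[0,0,0],[0,0,30],48],
  [[0,0,0],[0,0,0],48],
])

```text
t: 4.97
tcp_pos: [0.3996, 0.3244, 0.0467]
tool_rot: [179.7, 0.2, 4.8]
contact_force: [0.4, 0.1, 1.0]
finger_gap: 0.0449
finger_force: 0.0
```

```bash
python3 w.py w3 slice; python3 - <<'E'
from h import *
W=np.load("w3.npz")["W"]
m=(np.hypot(W[...,0]-.4,W[...,1]-.327)<.04)&(W[...,2]>.016)&(W[...,2]<.03);P=W[m]
top=np.median(P[:,2]);P=P[abs(P[:,2]-top)<.003]
h=cv2.convexHull((P[:,:2]*1000).astype(np.float32)); print("slice",len(P),top,cv2.minAreaRect(h)); print(cv2.approxPolyDP(h,2,True)[:,0])
E
```

```text
cam [0.4777 0.3311 0.212 ] fwd [-0.2799 -0.0285 -0.9596] fovy 70.57874172035432
slice [(0.79, array([0.4004, 0.3302, 0.0252]))]
{'t': 5.075, 'tcp_pos': array([0.4009, 0.3271, 0.0495]), 'tool_rot': array([-179.993 ,   -0.0872,    4.8298]), 'contact_force': array([ 0.8991, -0.2655,  0.0862]), 'finger_gap': 0.04464963925144047, 'finger_force': 0.0, 'joint_positions': array([ -31.4284,   38.2054,  -15.5138,  112.9389,   18.736 ,   31.1751,
       -145.074 ])}
slice 1333 0.02330995535678368 ((397.8783874511719, 328.5854187011719), (33.162933349609375, 29.27935218811035), 73.36124420166016)
[[416.57166 340.179  ]
 [396.5259  341.72842]
 [385.21725 337.3467 ]
 [398.0412  311.23065]
 [407.97034 312.18365]]
```

View pics/w3.png

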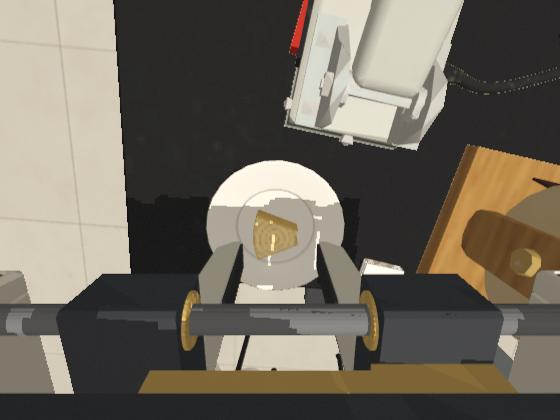

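The slice sits between the fingers at (275,235) and is aligned. I'll descend and grip gently.

Request:
servo_tool([
  [[0,0,0],[0,-1,20],46],
  [[0,0,0],[0,0,18],46],
  [[0,0,0],[0,0,0],46],
  [[0,0,0],[0,0,0],10],
  [[0,0,0],[0,0,0],10],
], grip_force=7)

```text
t: 5.7
tcp_pos: [0.4003, 0.3294, 0.0121]
tool_rot: [-179.9, -0.1, 5.0]
contact_force: [-0.5, -1.1, 3.1]
finger_gap: 0.0308
finger_force: 7.0
```

Request:
servo_tool([
  [[0,0,0],[0,0,0],10],
  [[0,0,0],[0,0,0],10],
  [[0,0,0],[0,0,0],10],
])

```text
t: 6.08
tcp_pos: [0.4003, 0.3294, 0.0121]
tool_rot: [-179.9, -0.1, 5.0]
contact_force: [0.1, -0.4, 6.7]
finger_gap: 0.0305
finger_force: 7.0
```

Request:
servo_tool([
  [[0,0,0],[0,0,-20],10],
  [[0,0,0],[0,0,-45],10],
  [[0,0,0],[0,0,-50],10],
  [[0,0,0],[0,0,-50],10],
  [[0,0,0],[0,0,-45],10],
])

```text
t: 6.7
tcp_pos: [0.3992, 0.3289, 0.2229]
tool_rot: [-180.0, -0.1, 5.0]
contact_force: [-0.3, -0.4, -1.1]
finger_gap: 0.0307
finger_force: 7.0
```

Request:
servo_tool([
  [[0,0,0],[7,56,0],10],
  [[0,0,0],[7,56,0],10],
  [[0,0,0],[7,56,0],10],
  [[0,0,0],[7,56,0],10],
  [[0,0,0],[7,56,0],10],
])

```text
t: 7.32
tcp_pos: [0.4585, 0.0513, 0.2211]
tool_rot: [-180.0, -0.1, 5.0]
contact_force: [0.9, -0.1, 0.1]
finger_gap: 0.0308
finger_force: 7.0
```

Request:
servo_tool([
  [[0,0,0],[-7,59,0],10],
  [[0,0,0],[-7,59,0],10],
  [[0,0,0],[-7,59,0],10],
  [[0,0,0],[-7,59,0],10],
  [[0,0,10],[0,0,0],10],
])

```text
t: 7.95
tcp_pos: [0.4493, -0.1912, 0.2205]
tool_rot: [179.8, 0.0, -6.0]
contact_force: [0.5, 1.7, 0.4]
finger_gap: 0.031
finger_force: 7.0
```

```bash
python3 w.py w4 slice gift_box; python3 - <<'E'
from h import *
W=np.load("w4.npz")["W"]
def cut(xa,xb,ya,yb,za,zb):
    return W[(W[...,0]>xa)&(W[...,0]<xb)&(W[...,1]>ya)&(W[...,1]<yb)&(W[...,2]>za)&(W[...,2]<zb)]
r=cut(.36,.515,-.3,-.1,.053,.062)
for y in np.arange(-.29,-.12,.02):
    b=r[abs(r[:,1]-y)<.01]
    if len(b): print(round(y,2),b[:,0].min().round(4),b[:,0].max().round(4),len(b))
for x in np.arange(.41,.50,.02):
    b=r[abs(r[:,0]-x)<.01]
    if len(b): print("x",round(x,2),b[:,1].min().round(4),b[:,1].max().round(4))
E
```

```text
cam [ 0.5267 -0.1993  0.386 ] fwd [-0.2769  0.0259 -0.9605] fovy 70.57874172035432
slice [(0.85, array([ 0.451 , -0.1946,  0.2323]))]
gift_box [(0.74, array([ 0.4481, -0.3168,  0.1471]))]
{'t': 8.1, 'tcp_pos': array([ 0.4508, -0.1842,  0.2208]), 'tool_rot': array([-179.9778,    0.0017,   -4.8719]), 'contact_force': array([-0.7546,  0.5326, -0.3147]), 'finger_gap': 0.030750487151654113, 'finger_force': 7.000569194588024, 'joint_positions': array([ 29.1991,  21.1842, -13.1179, 107.3418,   5.9359,  52.1351,
       -81.584 ])}
-0.29 0.3973 0.4898 74
-0.27 0.399 0.492 70
-0.25 0.4003 0.4939 85
-0.23 0.402 0.4952 87
-0.21 0.4043 0.4971 75
-0.19 0.4059 0.4992 72
-0.17 0.4082 0.5011 65
-0.15 0.4092 0.502 215
-0.13 0.411 0.4322 24
x 0.41 -0.2815 -0.1378
x 0.43 -0.142 -0.1385
x 0.45 -0.1438 -0.1405
x 0.47 -0.1455 -0.142
x 0.49 -0.2999 -0.1441
```

View pics/w4.png

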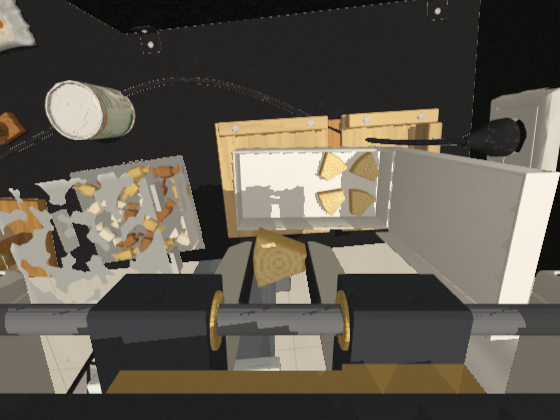

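The slice is held at (278,260) above the box's empty half at (280,185). I'll lower it into the box.

Request:
servo_tool([
  [[0,0,0],[1,0,55],10],
  [[0,0,0],[0,0,55],10],
  [[0,0,0],[0,0,45],10],
  [[0,0,0],[0,0,28],10],
  [[0,0,0],[0,0,8],10],
])

```text
t: 8.72
tcp_pos: [0.4515, -0.1827, 0.0284]
tool_rot: [-179.9, 0.2, -4.7]
contact_force: [0.6, -0.2, -0.3]
finger_gap: 0.0307
finger_force: 7.0
```

Request:
servo_tool([
  [[0,0,0],[0,0,4],10],
  [[0,0,0],[0,0,2],10],
  [[0,0,0],[0,0,0],10],
])

```text
t: 9.1
tcp_pos: [0.4526, -0.1847, 0.0245]
tool_rot: [180.0, -0.1, -5.0]
contact_force: [-0.7, -0.1, -0.2]
finger_gap: 0.0309
finger_force: 7.0
```

Request:
servo_tool([
  [[0,0,0],[0,0,1],10],
  [[0,0,0],[0,0,1],10],
  [[0,0,0],[0,0,0],10],
])

```text
t: 9.48
tcp_pos: [0.452, -0.1846, 0.0217]
tool_rot: [-180.0, -0.0, -5.0]
contact_force: [0.1, -0.3, 0.1]
finger_gap: 0.0308
finger_force: 7.0
```

Request:
servo_tool([
  [[0,0,0],[0,0,1],10],
  [[0,0,0],[0,0,0.5],10],
  [[0,0,0],[0,0,0],10],
])

```text
t: 9.85
tcp_pos: [0.4521, -0.1846, 0.021]
tool_rot: [180.0, -0.0, -5.0]
contact_force: [-0.8, 0.4, 7.8]
finger_gap: 0.0313
finger_force: 7.0
```

Contact. I'll back off slightly, release and lift.

Request:
servo_tool([
  [[0,0,0],[0,0,-0.7],10],
  [[0,0,0],[0,0,0],42],
  [[0,0,0],[0,0,0],42],
  [[0,0,0],[0,0,-15],42],
  [[0,0,0],[0,0,-35],42],
])

```text
t: 10.48
tcp_pos: [0.4511, -0.1842, 0.071]
tool_rot: [-179.9, 0.2, -5.0]
contact_force: [0.8, 0.0, 0.3]
finger_gap: 0.039
finger_force: 0.0
```

Request:
servo_tool([
  [[0,0,0],[0,0,-50],42],
  [[0,0,0],[0,0,-50],42],
  [[0,0,0],[0,0,-50],0],
])

```text
t: 10.85
tcp_pos: [0.4516, -0.1844, 0.2235]
tool_rot: [180.0, -0.1, -5.0]
contact_force: [0.9, 0.1, -0.8]
finger_gap: 0.0333
finger_force: 0.0
```

```bash
python3 w.py w5 slice gift_box gift_box_lid; python3 - <<'E'
from h import *
W=np.load("w5.npz")["W"]
def cut(xa,xb,ya,yb,za,zb):
    return W[(W[...,0]>xa)&(W[...,0]<xb)&(W[...,1]>ya)&(W[...,1]<yb)&(W[...,2]>za)&(W[...,2]<zb)]
r=cut(.36,.515,-.3,-.1,.053,.062)
for y in (-.25,-.17): 
    b=r[abs(r[:,1]-y)<.01]; print(y,b[:,0].min().round(4),b[:,0].max().round(4))
for x in (.43,.45,.47):
    b=r[abs(r[:,0]-x)<.01]; print("x",x,b[:,1].min().round(4),b[:,1].max().round(4))
s=cut(.41,.49,-.24,-.15,.025,.05); print("slice",len(s),np.percentile(s,[1,50,99],axis=0))
L=cut(.36,.55,-.42,-.27,.09,.3); c=L.mean(0);print("lid",np.linalg.svd(L[::5]-c,full_matrices=False)[2][2],np.percentile(L,[1,50,99],axis=0))
E
```

```text
cam [ 0.529  -0.1916  0.3891] fwd [-0.2758  0.0235 -0.9609] fovy 70.57874172035432
slice [(0.6, array([ 0.4522, -0.184 ,  0.0347]))]
gift_box [(0.68, array([ 0.4459, -0.3219,  0.193 ])), (0.64, array([ 0.4478, -0.3166,  0.143 ]))]
gift_box_lid [(0.66, array([ 0.4447, -0.3209,  0.1904])), (0.37, array([ 0.5046, -0.2348,  0.0091]))]
{'t': 11.05, 'tcp_pos': array([ 0.4521, -0.1847,  0.2223]), 'tool_rot': array([179.9458,  -0.1468,  -5.0299]), 'contact_force': array([-0.3015, -0.0903, -0.5423]), 'finger_gap': 0.017722162145196865, 'finger_force': 0.0, 'joint_positions': array([ 29.713 ,  21.172 , -13.8604, 107.1307,   6.3095,  52.2746,
       -82.1315])}
-0.25 0.4006 0.4933
-0.17 0.4075 0.5007
x 0.43 -0.1416 -0.1392
x 0.45 -0.1438 -0.1405
x 0.47 -0.1451 -0.1423
slice 537 [[ 0.41012309 -0.19975602  0.02569106]
 [ 0.45113999 -0.17995283  0.03249809]
 [ 0.46788124 -0.15131411  0.04906327]]
lid [ 0.37124601  0.91325058 -0.16777896] [[ 0.39294881 -0.4149026   0.09168966]
 [ 0.45049853 -0.32566241  0.18903729]
 [ 0.50030957 -0.30671757  0.24147644]]
```

View pics/w5.png

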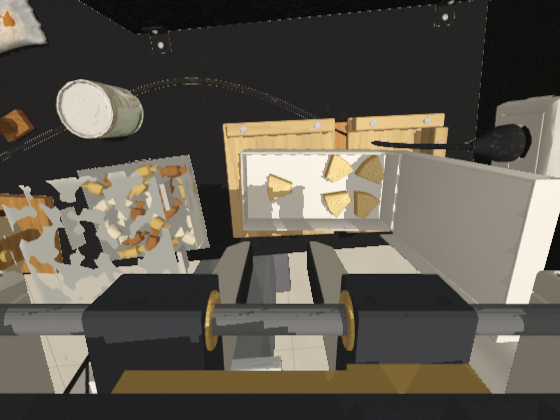

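The slice at (279,187) stands upright in the empty half and the box has not moved. Before reaching behind the lid I'll check the dark object near (500,140).

```bash
python3 - <<'E'
from h import *
np.set_printoptions(precision=3,suppress=True)
W=np.load("w5.npz")["W"]
for v,u in((143,380),(145,420),(147,460),(140,490),(150,510),(110,530),(160,550),(45,440),(100,480)): print((u,v),W[v,u])
A=np.concatenate([np.load(f+".npz")["W"].reshape(-1,3) for f in("w1","w4","w5","scene0","top0")]);A=A[~np.isnan(A[:,0])]
for x in np.arange(.36,.6,.03):
  print(round(x,2),[(lambda q:[round(float(q.min()),2),round(float(q.max()),2)] if len(q) else None)(A[(abs(A[:,0]-x)<.015)&(abs(A[:,1]-y)<.0125)&(A[:,2]>.02),2]) for y in(-.34,-.365,-.39,-.415,-.44)])
E
```

```text
(380, 143) [ 0.495 -0.313  0.016]
(420, 145) [ 0.492 -0.348  0.047]
(460, 147) [ 0.49  -0.373  0.081]
(490, 140) [ 0.496 -0.395  0.093]
(510, 150) [ 0.486 -0.408  0.102]
(530, 110) [ 0.521 -0.428  0.095]
(550, 160) [ 0.477 -0.43   0.122]
(440, 45) [ 0.601 -0.387  0.001]
(480, 100) [ 0.535 -0.438  0.004]
0.36 [None, None, None, None, [0.02, 0.18]]
0.39 [[0.24, 0.24], [0.02, 0.06], None, None, [0.02, 0.18]]
0.42 [[0.02, 0.24], [0.02, 0.05], None, None, [0.02, 0.18]]
0.45 [[0.14, 0.49], None, None, [0.05, 0.13], [0.02, 0.18]]
0.48 [[0.02, 0.53], [0.02, 0.51], [0.08, 0.1], [0.05, 0.13], [0.02, 0.17]]
0.51 [[0.02, 0.55], [0.02, 0.53], [0.03, 0.52], [0.05, 0.13], [0.02, 0.18]]
0.54 [[0.03, 0.55], [0.03, 0.54], [0.42, 0.52], [0.06, 0.5], [0.02, 0.5]]
0.57 [[0.43, 0.54], [0.42, 0.53], [0.41, 0.49], [0.4, 0.52], [0.02, 0.51]]
```

Request:
servo_tool([
  [[0,0,0],[0,0,-45],0],
  [[0,0,0],[0,48,0],0],
  [[0,0,0],[0,48,0],0],
  [[0,0,0],[0,48,0],0],
  [[0,0,0],[0,46,0],0],
])

```text
t: 11.68
tcp_pos: [0.4341, -0.3747, 0.264]
tool_rot: [-179.9, 0.2, -5.0]
contact_force: [-0.4, 0.6, -0.5]
finger_gap: 0.0005
finger_force: 0.0
```

Request:
servo_tool([
  [[0,0,0],[0,0,30],0],
  [[0,0,0],[0,0,30],0],
  [[0,0,0],[0,0,0],0],
])

```text
t: 12.05
tcp_pos: [0.4329, -0.3722, 0.2021]
tool_rot: [-179.7, 0.5, -5.0]
contact_force: [-0.4, -0.2, 1.7]
finger_gap: 0.0003
finger_force: 0.0
```

Request:
servo_tool([
  [[0,0,0],[0,-14,0],0],
  [[0,0,0],[0,-14,0],0],
  [[0,0,0],[0,-12,0],0],
  [[0,0,0],[0,-12,0],0],
  [[0,0,0],[0,-12,0],0],
])

```text
t: 12.68
tcp_pos: [0.4411, -0.3092, 0.2062]
tool_rot: [180.0, -0.0, -5.0]
contact_force: [0.5, -0.0, 0.4]
finger_gap: 0.0005
finger_force: 0.1
```

Request:
servo_tool([
  [[0,0,0],[0,-12,0],0],
  [[0,0,0],[0,-12,0],0],
  [[0,0,0],[0,-12,0],0],
  [[0,0,0],[0,-12,0],0],
  [[0,0,0],[0,-12,0],0],
])

```text
t: 13.3
tcp_pos: [0.4463, -0.2495, 0.2059]
tool_rot: [-180.0, 0.0, -5.0]
contact_force: [-0.8, -0.1, 0.2]
finger_gap: 0.0004
finger_force: 0.1
```

```bash
cat > lid.py <<'E'
from h import *; import sys
np.set_printoptions(precision=4,suppress=True)
p=bot.read_camera(sys.argv[1]); cv2.imwrite(f"pics/{sys.argv[2]}.png",p["pixels"]); W=cloud(p); np.savez(sys.argv[2]+".npz",W=W)
m=bot.masks_of("gift_box_lid",p)
for d in m[:2]:
    P=W[d["region"]];P=P[~np.isnan(P[:,0])]
    if len(P)>30:
        c=np.median(P,0);Q=P[np.linalg.norm(P-c,axis=1)<.15]; n=np.linalg.svd(Q-Q.mean(0),full_matrices=False)[2][2]; print(d["p"],len(P),c,"n",n,np.percentile(P,[2,98],axis=0).tolist())
s=bot.read_state(); print(s["t"],s["tcp_pos"],s["contact_force"])
E
python3 lid.py scene s1
```

```text
0.76 730 [ 0.448  -0.2563  0.1501] n [ 0.0826  0.8603 -0.503 ] [[0.39418141718364735, -0.31470630314467407, 0.06081495648227499], [0.49660595087080106, -0.21497250879222884, 0.21705176168458437]]
13.4 [ 0.4466 -0.2483  0.206 ] [ 0.437   0.0422 -0.4267]
```

The lid stands at about 1.05 rad and is falling. I'll move off sideways and let it close.

Request:
servo_tool([
  [[0,0,0],[0,8,0],0],
  [[0,0,0],[-26,-4,0],0],
  [[0,0,0],[-26,-5,0],0],
  [[0,0,0],[-26,-4,0],0],
  [[0,0,-2.6],[0,0,0],50],
])

```text
t: 14.02
tcp_pos: [0.3666, -0.2396, 0.2059]
tool_rot: [180.0, 0.1, -2.5]
contact_force: [-0.0, -0.2, 0.5]
finger_gap: 0.0063
finger_force: 0.0
```

Request:
servo_tool([
  [[0,0,0],[0,0,0],70],
  [[0,0,0],[0,0,0],100],
  [[0,0,0],[0,0,0],100],
  [[0,0,0],[0,0,0],100],
  [[0,0,0],[0,0,0],100],
])

```text
t: 14.65
tcp_pos: [0.369, -0.2385, 0.2058]
tool_rot: [-180.0, 0.0, -2.4]
contact_force: [-0.6, 0.4, -0.2]
finger_gap: 0.0562
finger_force: 0.0
```

Request:
servo_tool([
  [[0,0,0],[0,0,0],100],
  [[0,0,0],[0,0,0],100],
  [[0,0,0],[0,0,0],100],
  [[0,0,0],[0,0,0],100],
  [[0,0,0],[0,0,0],100],
])

```text
t: 15.28
tcp_pos: [0.369, -0.2385, 0.2059]
tool_rot: [-180.0, -0.0, -2.4]
contact_force: [-0.5, -0.2, 0.0]
finger_gap: 0.0925
finger_force: 0.0
```

Request:
servo_tool([
  [[0,0,0],[0,0,0],100],
  [[0,0,0],[0,0,0],100],
  [[0,0,0],[0,0,0],100],
  [[0,0,0],[0,0,0],100],
  [[0,0,0],[0,0,0],100],
])

```text
t: 15.9
tcp_pos: [0.369, -0.2385, 0.2059]
tool_rot: [-180.0, -0.0, -2.4]
contact_force: [0.3, 0.4, -0.4]
finger_gap: 0.0928
finger_force: 0.0
```

```bash
python3 lid.py wrist w6;python3 lid.py scene s2
```

```text
0.77 24568 [ 0.4531 -0.2202  0.129 ] n [-0.0434 -0.5652  0.8238] [[0.40053944369800487, -0.31402491522285536, 0.06237477242339365], [0.4981769472498326, -0.16549306727745286, 0.16221573045748824]]
16.0 [ 0.369  -0.2385  0.2059] [ 0.4716 -0.1027 -0.3558]
0.67 1118 [ 0.4372 -0.2142  0.1244] n [ 0.0443  0.5531 -0.832 ] [[0.39486389113746234, -0.30957089459845805, 0.03316164535068195], [0.49623078645801233, -0.15607228679340662, 0.15836113193446857]]
16.1 [ 0.369  -0.2385  0.2059] [-0.4952  0.3968  0.0131]
```

View pics/w6.png

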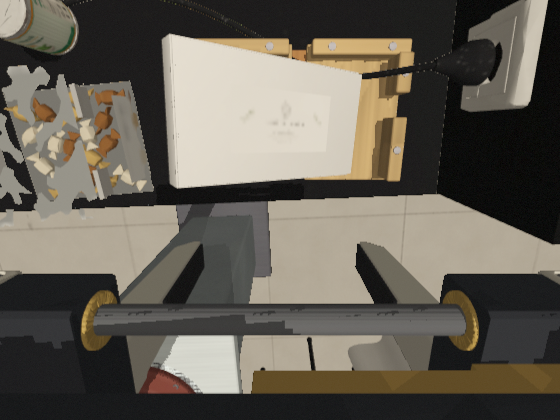

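The lid is at about 34° and still falling; the stop blocks are visible at (402,75) and (397,150). I'll wait, and measure the stop.

Request:
servo_tool([
  [[0,0,0],[0,0,0],100],
  [[0,0,0],[0,0,0],100],
  [[0,0,0],[0,0,0],100],
  [[0,0,0],[0,0,0],100],
  [[0,0,0],[0,0,0],100],
])

```text
t: 16.73
tcp_pos: [0.369, -0.2385, 0.2059]
tool_rot: [-180.0, 0.0, -2.4]
contact_force: [0.1, -0.9, 0.1]
finger_gap: 0.093
finger_force: 0.0
```

Request:
servo_tool([
  [[0,0,0],[0,0,0],100],
  [[0,0,0],[0,0,0],100],
  [[0,0,0],[0,0,0],100],
  [[0,0,0],[0,0,0],100],
  [[0,0,0],[0,0,0],100],
])

```text
t: 17.35
tcp_pos: [0.369, -0.2385, 0.2059]
tool_rot: [-180.0, 0.0, -2.4]
contact_force: [-0.3, -0.4, -0.6]
finger_gap: 0.0926
finger_force: 0.0
```

Request:
servo_tool([
  [[0,0,0],[0,0,0],100],
  [[0,0,0],[0,0,0],100],
  [[0,0,0],[0,0,0],100],
  [[0,0,0],[0,0,0],100],
  [[0,0,0],[0,0,0],100],
])

```text
t: 17.98
tcp_pos: [0.369, -0.2385, 0.2059]
tool_rot: [-180.0, -0.0, -2.4]
contact_force: [0.7, 0.1, -1.0]
finger_gap: 0.0931
finger_force: 0.0
```

```bash
cat > m.py <<'E'
from h import *; import sys
np.set_printoptions(precision=4,suppress=True)
p=bot.read_camera("wrist"); cv2.imwrite(f"pics/{sys.argv[1]}.png",p["pixels"]); W=cloud(p); np.savez(sys.argv[1]+".npz",W=W)
def cut(xa,xb,ya,yb,za,zb):
    return W[(W[...,0]>xa)&(W[...,0]<xb)&(W[...,1]>ya)&(W[...,1]<yb)&(W[...,2]>za)&(W[...,2]<zb)]
L=cut(.37,.56,-.40,-.1,.0545,.075)
if len(L)>50:
    A=np.c_[L[:,:2],np.ones(len(L))]; c=np.linalg.lstsq(A,L[:,2],rcond=None)[0]
    print("lidtop",len(L),"slope",c[:2],"medz",np.median(L[:,2])); r=cv2.minAreaRect((L[:,:2]*1000).astype(np.float32)); print(r)
    for y in np.arange(-.35,-.12,.03):
        b=L[abs(L[:,1]-y)<.006]
        if len(b): print(" y",round(y,2),b[:,0].min().round(4),b[:,0].max().round(4))
    for x in np.arange(.41,.51,.02):
        b=L[abs(L[:,0]-x)<.006]
        if len(b): print(" x",round(x,2),b[:,1].min().round(4),b[:,1].max().round(4))
f=cut(.505,.56,-.4,-.1,.029,.039)
for y in np.arange(-.36,-.12,.04):
    b=f[abs(f[:,1]-y)<.008]
    if len(b): print(" fence y",round(y,2),b[:,0].min().round(4),b[:,0].max().round(4))
t=cut(.36,.54,-.40,-.34,.042,.0535)
for x in np.arange(.38,.53,.02):
    b=t[abs(t[:,0]-x)<.008]
    if len(b)>5: print(" stop x",round(x,2),b[:,1].min().round(4),b[:,1].max().round(4),len(b))
s=bot.read_state(); print(s["t"],s["tcp_pos"],s["tool_rot"],s["contact_force"])
E
python3 m.py w7
```

```text
lidtop 18467 slope [ 0.0035 -0.0036] medz 0.059242660928543855
((447.5277404785156, -253.10089111328125), (234.29087829589844, 104.73301696777344), 86.96314239501953)
 y -0.35 0.4872 0.4929
 y -0.32 0.3952 0.4906
 y -0.29 0.3937 0.4926
 y -0.26 0.396 0.4957
 y -0.23 0.3994 0.4979
 y -0.2 0.4016 0.501
 y -0.17 0.404 0.5039
 y -0.14 0.4073 0.5056
 x 0.41 -0.3165 -0.1339
 x 0.43 -0.3181 -0.1354
 x 0.45 -0.3197 -0.1377
 x 0.47 -0.3218 -0.1393
 x 0.49 -0.3725 -0.141
 x 0.51 -0.1603 -0.1425
 fence y -0.36 0.505 0.525
 fence y -0.32 0.5112 0.5266
 fence y -0.28 0.5127 0.5278
 fence y -0.24 0.5144 0.5296
 fence y -0.2 0.5161 0.5313
 fence y -0.16 0.5178 0.5328
 stop x 0.38 -0.3729 -0.3581 106
 stop x 0.4 -0.3737 -0.3582 224
 stop x 0.42 -0.3744 -0.3594 233
 stop x 0.44 -0.3754 -0.3602 233
 stop x 0.48 -0.3771 -0.3454 292
 stop x 0.5 -0.3779 -0.3435 235
18.025 [ 0.369  -0.2385  0.2059] [-179.997    -0.0011   -2.4236] [ 1.1183 -0.7169 -0.0383]
```

The lid is shut flat (top at 59 mm, slope about 0). I'll descend on the near side and push towards the fence with both fingertips.

Request:
servo_tool([
  [[0,0,0],[0,0,57],100],
  [[0,0,0],[0,-4,57],100],
  [[0,0,0],[0,0,45],100],
  [[0,0,0],[0,0,12],100],
  [[0,0,0],[0,0,0],100],
])

```text
t: 18.65
tcp_pos: [0.3694, -0.2346, 0.0349]
tool_rot: [-180.0, 0.0, -2.4]
contact_force: [0.3, -0.3, -0.1]
finger_gap: 0.0932
finger_force: 0.0
```

Request:
servo_tool([
  [[0,0,0],[8,0,0],100],
  [[0,0,0],[6,0,0],100],
  [[0,0,0],[6,0,0],100],
  [[0,0,0],[5,0,0],100],
  [[0,0,0],[3,0,0],100],
])

```text
t: 19.27
tcp_pos: [0.3972, -0.2356, 0.035]
tool_rot: [-180.0, 0.0, -2.4]
contact_force: [-0.6, 0.2, 0.5]
finger_gap: 0.0932
finger_force: 0.5
```

Now forward in small steps until the fence is felt.

Request:
servo_tool([
  [[0,0,0],[3,0,0],100],
  [[0,0,0],[3,0,0],100],
  [[0,0,0],[2,0,0],100],
  [[0,0,0],[0,0,0],100],
])

```text
t: 19.77
tcp_pos: [0.4056, -0.236, 0.0348]
tool_rot: [-180.0, -0.0, -2.4]
contact_force: [-0.4, -0.5, -0.4]
finger_gap: 0.0927
finger_force: 0.0
```

```bash
python3 m.py w8
```

```text
lidtop 82306 slope [-0.0108 -0.0007] medz 0.059192949646424256
((455.6077880859375, -247.88595581054688), (225.98226928710938, 116.15806579589844), 87.71813201904297)
 y -0.35 0.4872 0.4937
 y -0.32 0.4133 0.5108
 y -0.29 0.411 0.5119
 y -0.26 0.4141 0.5134
 y -0.23 0.4153 0.5145
 y -0.2 0.4167 0.5156
 y -0.17 0.4166 0.517
 y -0.14 0.419 0.518
 x 0.41 -0.3156 -0.1886
 x 0.43 -0.3163 -0.1343
 x 0.45 -0.3176 -0.1349
 x 0.47 -0.3185 -0.1357
 x 0.49 -0.3622 -0.1362
 x 0.51 -0.32 -0.137
 fence y -0.36 0.5051 0.5253
 fence y -0.32 0.5158 0.5268
 fence y -0.28 0.5174 0.528
 fence y -0.24 0.519 0.5299
 fence y -0.2 0.5205 0.5315
 fence y -0.16 0.5222 0.5332
 stop x 0.4 -0.3748 -0.3579 653
 stop x 0.42 -0.375 -0.3588 909
 stop x 0.44 -0.3759 -0.3588 1028
 stop x 0.48 -0.3774 -0.344 1237
 stop x 0.5 -0.3748 -0.3428 1047
19.825 [ 0.4056 -0.236   0.0349] [179.9998  -0.0505  -2.4135] [-0.2859 -0.1102  1.0903]
```

Request:
servo_tool([
  [[0,0,0],[1.5,0,0],100],
  [[0,0,0],[1.5,0,0],100],
  [[0,0,0],[0,0,0],100],
])

```text
t: 20.2
tcp_pos: [0.4083, -0.2361, 0.0348]
tool_rot: [-180.0, -0.0, -2.4]
contact_force: [-0.9, -0.1, 0.6]
finger_gap: 0.0929
finger_force: 0.2
```

Request:
servo_tool([
  [[0,0,0],[0.8,0,0],100],
  [[0,0,0],[0,0,0],100],
])

```text
t: 20.45
tcp_pos: [0.409, -0.2362, 0.0348]
tool_rot: [-180.0, -0.0, -2.4]
contact_force: [-1.0, 0.6, 0.1]
finger_gap: 0.0926
finger_force: 0.3
```

Request:
servo_tool([
  [[0,0,0],[0.7,0,0],100],
  [[0,0,0],[0,0,0],100],
])

```text
t: 20.7
tcp_pos: [0.4097, -0.2362, 0.0349]
tool_rot: [-180.0, -0.0, -2.4]
contact_force: [-0.3, 0.5, -0.2]
finger_gap: 0.0928
finger_force: 0.3
```

Request:
servo_tool([
  [[0,0,0],[0.7,0,0],100],
  [[0,0,0],[0,0,0],100],
])

```text
t: 20.95
tcp_pos: [0.4103, -0.2362, 0.0349]
tool_rot: [-180.0, 0.0, -2.4]
contact_force: [-0.9, -0.3, 0.6]
finger_gap: 0.0928
finger_force: 0.4
```

Request:
servo_tool([
  [[0,0,0],[0.6,0,0],100],
  [[0,0,0],[0,0,0],100],
])

```text
t: 21.2
tcp_pos: [0.4103, -0.2362, 0.0348]
tool_rot: [-180.0, 0.1, -2.4]
contact_force: [-2.0, 0.6, 2.1]
finger_gap: 0.0929
finger_force: 1.1
```

Request:
servo_tool([
  [[0,0,0],[0.6,0,0],100],
  [[0,0,0],[0,0,0],100],
])

```text
t: 21.45
tcp_pos: [0.4103, -0.2362, 0.0348]
tool_rot: [-180.0, 0.1, -2.5]
contact_force: [-4.4, -0.8, 2.9]
finger_gap: 0.0929
finger_force: 2.1
```

The box is against the fence, both fingertips loaded at about 4 N. Next I check the clearances at the free end.

```bash
python3 - <<'E'
from h import *
A=np.concatenate([np.load(f+".npz")["W"].reshape(-1,3) for f in("w5","w6","w7","w1","w8")]);A=A[~np.isnan(A[:,0])]
for x in np.arange(.36,.60,.02):
  print(round(x,2),[(lambda q:int(1000*np.percentile(q,99)) if len(q)>3 else None)(A[(abs(A[:,0]-x)<.01)&(abs(A[:,1]-y)<.01)&(A[:,2]<.15),2]) for y in np.arange(-.13,.03,.02)])
E
```

```text
0.36 [1, 1, 1, 2, 3, 3, 3, 115]
0.38 [12, 11, 113, 115, 115, 115, 115, 115]
0.4 [58, 12, 115, 115, 115, 115, 115, 115]
0.42 [60, 12, 114, 115, 115, 114, 115, 115]
0.44 [60, 12, 1, 114, 115, 115, 115, 115]
0.46 [60, 11, 1, 115, 115, 115, 115, 115]
0.48 [59, 10, 1, 115, 115, 115, 114, 115]
0.5 [59, 1, 1, 113, 115, 115, 115, 115]
0.52 [59, 1, 1, 1, 1, 1, 1, 1]
0.54 [34, 1, 1, 1, 1, 71, 71, 71]
0.56 [1, 1, 1, 1, 1, 71, 70, 70]
0.58 [8, 7, 7, 7, 7, 69, 72, 72]
```

A clear case 115 mm high stands just beyond the free end (y > -0.10), so I'll work with the TCP at z≈44 mm to keep the body above it. Back off, rise, and turn 90°.

Request:
servo_tool([
  [[0,0,0],[-15,0,0],100],
  [[0,0,0],[0,0,-45],50],
  [[0,0,0],[0,0,-50],50],
  [[0,0,-10],[0,0,-35],50],
  [[0,0,-10],[0,0,0],50],
])

```text
t: 22.08
tcp_pos: [0.399, -0.2367, 0.1679]
tool_rot: [179.6, -0.4, 17.9]
contact_force: [0.4, -0.5, -0.4]
finger_gap: 0.0575
finger_force: 0.0
```

Request:
servo_tool([
  [[0,0,-10],[0,0,0],50],
  [[0,0,-10],[0,0,0],50],
  [[0,0,-10],[0,0,0],50],
  [[0,0,-10],[0,0,0],50],
  [[0,0,-10],[0,0,0],50],
])

```text
t: 22.7
tcp_pos: [0.3971, -0.2357, 0.165]
tool_rot: [179.8, -0.0, 67.9]
contact_force: [-0.0, 0.9, 0.4]
finger_gap: 0.0465
finger_force: 0.0
```

Request:
servo_tool([
  [[0,0,-10],[0,0,0],50],
  [[0,0,-10],[0,0,0],50],
  [[0,0,0],[30,25,0],50],
  [[0,0,0],[30,25,0],50],
  [[0,0,0],[0,0,0],50],
])

```text
t: 23.32
tcp_pos: [0.4517, -0.1748, 0.1654]
tool_rot: [179.7, -0.1, 87.9]
contact_force: [0.0, -0.4, 0.1]
finger_gap: 0.0468
finger_force: 0.0
```

```bash
python3 m.py w9; python3 - <<'E'
from h import *
W=np.load("w9.npz")["W"].reshape(-1,3)
P=W[(W[:,2]>.1)&(W[:,2]<.125)&(W[:,1]>-.13)&(W[:,1]<.05)]
for x in np.arange(.38,.52,.02):
    b=P[abs(P[:,0]-x)<.01]
    if len(b): print("case",round(x,2),b[:,1].min())
E
```

```text
lidtop 12340 slope [ 0.0007 -0.0026] medz 0.059254843990125566
((469.3601989746094, -249.02426147460938), (225.46730041503906, 98.98127746582031), 87.67806243896484)
 y -0.35 0.4879 0.4938
 y -0.26 0.4194 0.4949
 y -0.23 0.4209 0.4888
 y -0.2 0.4218 0.5208
 y -0.17 0.4229 0.5219
 y -0.14 0.4247 0.523
 x 0.43 -0.2784 -0.1346
 x 0.45 -0.2796 -0.1354
 x 0.47 -0.2801 -0.1361
 x 0.49 -0.3628 -0.137
 x 0.51 -0.2177 -0.1378
 fence y -0.36 0.5051 0.5222
 fence y -0.24 0.5253 0.5307
 fence y -0.2 0.5267 0.5323
 fence y -0.16 0.5284 0.534
 stop x 0.38 -0.3724 -0.3578 76
 stop x 0.4 -0.3732 -0.3584 172
 stop x 0.42 -0.3737 -0.3589 173
 stop x 0.44 -0.3758 -0.36 171
 stop x 0.48 -0.3781 -0.3496 192
 stop x 0.5 -0.3791 -0.3424 172
23.375 [ 0.4499 -0.1767  0.165 ] [179.8839  -0.0264  87.7638] [ 0.5789 -0.0297 -0.0463]
case 0.38 -0.08351856476896545
case 0.4 -0.08347039293578279
case 0.42 -0.08238384476730794
case 0.44 -0.07427841771587464
case 0.46 -0.0795677059619107
case 0.48 -0.0791989886065361
case 0.5 -0.0711357999142458
```

View pics/w9.png

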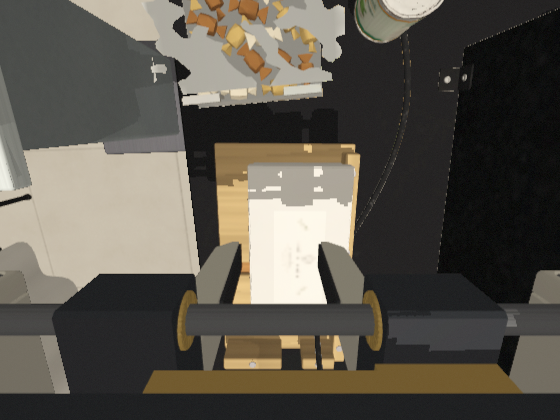

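The shut box lies flush at the fence with its free end at (300,165), and the case edge is at (255,98). I'll move over the gap and descend.

Request:
servo_tool([
  [[0,0,0],[31,10,0],50],
  [[0,0,0],[31,11,0],50],
  [[0,0,0],[0,0,50],50],
  [[0,0,0],[0,0,50],50],
  [[0,0,0],[0,0,20],50],
])

```text
t: 24.0
tcp_pos: [0.4702, -0.1181, 0.0424]
tool_rot: [-179.8, 0.0, 87.5]
contact_force: [0.1, -0.8, 0.3]
finger_gap: 0.0465
finger_force: 0.0
```

Request:
servo_tool([
  [[0,0,0],[0,0,0],50],
  [[0,0,0],[-6,0,0],50],
  [[0,0,0],[-5,0,0],50],
  [[0,0,0],[-5,0,0],50],
  [[0,0,0],[-5,0,0],50],
])

```text
t: 24.62
tcp_pos: [0.4721, -0.1381, 0.0454]
tool_rot: [179.9, -0.0, 87.6]
contact_force: [-0.0, 1.0, 1.0]
finger_gap: 0.0465
finger_force: 0.5
```

Request:
servo_tool([
  [[0,0,0],[-6,0,0],50],
  [[0,0,0],[-6,0,0],50],
  [[0,0,0],[-6,0,0],50],
  [[0,0,0],[-5,0,0],50],
  [[0,0,0],[-2,0,0],50],
])

```text
t: 25.25
tcp_pos: [0.4705, -0.1632, 0.0448]
tool_rot: [-180.0, 0.0, 87.5]
contact_force: [0.1, 0.6, 0.1]
finger_gap: 0.0466
finger_force: 0.5
```

```bash
python3 m.py w10
```

```text
lidtop 7910 slope [0.0024 0.0521] medz 0.05924001088250959
((469.68597412109375, -195.46490478515625), (82.9737777709961, 84.32148742675781), 87.60592651367188)
 y -0.23 0.4259 0.5102
 y -0.17 0.4463 0.4946
 x 0.43 -0.235 -0.1528
 x 0.45 -0.2354 -0.1531
 x 0.47 -0.2368 -0.1722
 x 0.49 -0.2372 -0.1567
 x 0.51 -0.238 -0.1556
 fence y -0.16 0.5186 0.534
25.3 [ 0.4705 -0.1634  0.0448] [-179.9825    0.0148   87.5356] [ 0.0056 -0.0272  1.3328]
```

Request:
servo_tool([
  [[0,0,0],[-1,0,0],50],
  [[0,0,0],[-1,0,0],50],
  [[0,0,0],[-1,0,0],50],
  [[0,0,0],[0,0,0],50],
])

```text
t: 25.8
tcp_pos: [0.4705, -0.1659, 0.0448]
tool_rot: [-180.0, 0.0, 87.6]
contact_force: [-0.2, -0.3, -1.0]
finger_gap: 0.0464
finger_force: 0.2
```

Request:
servo_tool([
  [[0,0,0],[-0.8,0,0],50],
  [[0,0,0],[0,0,0],50],
])

```text
t: 26.05
tcp_pos: [0.4705, -0.1666, 0.0449]
tool_rot: [180.0, 0.0, 87.6]
contact_force: [-0.2, 0.9, -0.3]
finger_gap: 0.0466
finger_force: 0.2
```

Request:
servo_tool([
  [[0,0,0],[-0.8,0,0],50],
  [[0,0,0],[0,0,0],50],
])

```text
t: 26.3
tcp_pos: [0.4705, -0.1674, 0.0449]
tool_rot: [180.0, 0.0, 87.6]
contact_force: [0.5, 1.0, -0.1]
finger_gap: 0.0466
finger_force: 0.2
```

Request:
servo_tool([
  [[0,0,0],[-0.8,0,0],50],
  [[0,0,0],[0,0,0],50],
])

```text
t: 26.55
tcp_pos: [0.4705, -0.1682, 0.0449]
tool_rot: [180.0, 0.0, 87.6]
contact_force: [-0.6, 0.1, -0.5]
finger_gap: 0.0462
finger_force: 0.2
```

Request:
servo_tool([
  [[0,0,0],[-0.8,0,0],50],
  [[0,0,0],[0,0,0],50],
])

```text
t: 26.8
tcp_pos: [0.4705, -0.169, 0.0449]
tool_rot: [180.0, 0.0, 87.6]
contact_force: [-0.1, 1.0, 1.0]
finger_gap: 0.0464
finger_force: 0.2
```

Request:
servo_tool([
  [[0,0,0],[-0.7,0,0],50],
  [[0,0,0],[0,0,0],50],
])

```text
t: 27.05
tcp_pos: [0.4704, -0.1697, 0.0449]
tool_rot: [180.0, 0.0, 87.6]
contact_force: [-0.7, 0.8, -0.2]
finger_gap: 0.046
finger_force: 0.2
```

Request:
servo_tool([
  [[0,0,0],[-0.7,0,0],50],
  [[0,0,0],[0,0,0],50],
])

```text
t: 27.3
tcp_pos: [0.4703, -0.1704, 0.0449]
tool_rot: [-180.0, 0.0, 87.6]
contact_force: [-0.1, -0.0, -0.9]
finger_gap: 0.0468
finger_force: 0.2
```

Request:
servo_tool([
  [[0,0,0],[-0.7,0,0],50],
  [[0,0,0],[0,0,0],50],
])

```text
t: 27.55
tcp_pos: [0.4703, -0.1707, 0.0448]
tool_rot: [180.0, -0.0, 87.6]
contact_force: [-0.0, 2.1, -0.4]
finger_gap: 0.0466
finger_force: 0.7
```

Request:
servo_tool([
  [[0,0,0],[-0.6,0,0],50],
  [[0,0,0],[0,0,0],50],
])

```text
t: 27.8
tcp_pos: [0.4703, -0.1708, 0.0448]
tool_rot: [180.0, -0.1, 87.6]
contact_force: [-0.4, 3.8, -0.1]
finger_gap: 0.0464
finger_force: 1.7
```

The stop is felt. Now I check squareness with the scene and top cameras.

```bash
cat > q.py <<'E'
from h import *
np.set_printoptions(precision=4,suppress=True)
for cam in("scene","top","wrist"):
    p=bot.read_camera(cam); cv2.imwrite(f"pics/q_{cam}.png",p["pixels"]); W=cloud(p)
    L=W[(W[...,2]>.056)&(W[...,2]<.064)&(W[...,0]>.37)&(W[...,0]<.56)&(W[...,1]>-.4)&(W[...,1]<-.18)]
    F=W[(W[...,2]>.030)&(W[...,2]<.038)&(W[...,0]>.51)&(W[...,0]<.56)&(W[...,1]>-.35)&(W[...,1]<-.12)]
    S=W[(W[...,2]>.042)&(W[...,2]<.053)&(W[...,0]>.37)&(W[...,0]<.46)&(W[...,1]>-.4)&(W[...,1]<-.35)]
    print(cam,len(L),len(F),len(S))
    for y in np.arange(-.35,-.18,.02):
        b=L[abs(L[:,1]-y)<.01]; f=F[abs(F[:,1]-y)<.01]
        print(" ",round(y,2),b[:,0].min() if len(b) else None,b[:,0].max() if len(b) else None,f[:,0].max() if len(f) else None)
    if len(S): print("stop y",np.percentile(S[:,1],[2,98]))
    for x in(.43,.45,.47,.49):
        b=L[abs(L[:,0]-x)<.008]; print("  x",x,b[:,1].min() if len(b) else None,b[:,1].max() if len(b) else None)
s=bot.read_state();print(s["t"],s["contact_force"],s["moment"])
E
python3 q.py; python3 -c "
import cv2,numpy as np
a=cv2.imread('pics/q_scene.png')[140:260,310:450];b=cv2.imread('pics/q_wrist.png')
o=np.zeros((420,800,3),np.uint8);o[:342,:400]=cv2.resize(a,(400,342),interpolation=3);o[:300,400:]=cv2.resize(b,(400,300));cv2.imwrite('pics/q.png',o)"
```

```text
scene 648 71 71
  -0.35 0.4140405927413966 0.5146996306683815 None
  -0.33 0.41516840731291155 0.5139270056269253 None
  -0.31 0.4161832885696696 0.513340619971944 None
  -0.29 0.41708883062034635 0.5079890590575447 None
  -0.27 0.41849135796577097 0.4269472107816742 None
  -0.25 0.41876253115174455 0.4209821516356437 None
  -0.23 0.4176069979929629 0.5106942256622651 None
  -0.21 0.420740827454892 0.517984547501605 None
  -0.19 0.4200349973026143 0.5058611766605684 0.5327163486106908
stop y [-0.3736 -0.3555]
  x 0.43 -0.3591557455078596 -0.1802959564820275
  x 0.45 -0.35895038251197303 -0.19400040555971004
  x 0.47 -0.35952587456264645 -0.18115744229191372
  x 0.49 -0.3662666438941397 -0.18030808308505814
top 367 14 0
  -0.35 None None None
  -0.33 None None None
  -0.31 0.4497187006464636 0.4601499253393245 None
  -0.29 0.4134948565307479 0.47595574587676914 None
  -0.27 0.41328572088317067 0.4909806699532654 None
  -0.25 0.41439323524796984 0.5061426853834055 None
  -0.23 0.4154391779976814 0.4979782273696094 None
  -0.21 0.4330579769911967 0.4330579769911967 None
  -0.19 0.43414888315652367 0.43414888315652367 None
  x 0.43 -0.29416785180851074 -0.1937774242790985
  x 0.45 -0.3049515604995951 -0.22336562992527198
  x 0.47 -0.2978949667608471 -0.2206566260377299
  x 0.49 -0.2699984677968279 -0.2366152694785808
wrist 6554 2160 0
  -0.35 None None None
  -0.33 None None None
  -0.31 None None None
  -0.29 None None None
  -0.27 None None None
  -0.25 0.4257209702651847 0.5106045250671835 None
  -0.23 0.4265517781878694 0.5091789268450032 None
  -0.21 0.43341015604007926 0.5044511443381939 None
  -0.19 0.4429128898994126 0.4972878784725217 0.5329579512156385
  x 0.43 -0.24313831991656076 -0.21602160704479856
  x 0.45 -0.24304592011616727 -0.18002303351651228
  x 0.47 -0.24371024483469295 -0.18000744081441433
  x 0.49 -0.24466048526439665 -0.18069330594763786
27.95 [0.294  4.7416 0.1949] [ 0.9068 -0.0312 -0.1046]
```

View pics/q.png

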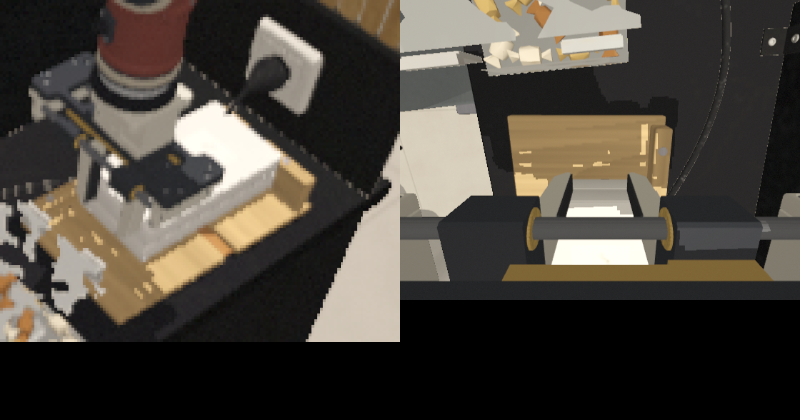

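The left view shows the box flush in the corner, with its lid edge parallel to the fence (about 2.5° against 2.35°) and its hinged end at the stop. Next I raise the push to about 10 N.

Request:
servo_tool([
  [[0,0,0],[-0.6,0,0],50],
  [[0,0,0],[-0.4,0,0],50],
  [[0,0,0],[0,0,0],50],
  [[0,0,0],[0,0,0],50],
])

```text
t: 28.45
tcp_pos: [0.4703, -0.1708, 0.0448]
tool_rot: [180.0, -0.1, 87.6]
contact_force: [-0.2, 6.3, 0.3]
finger_gap: 0.0462
finger_force: 3.1
```

Request:
servo_tool([
  [[0,0,0],[-0.7,0,0],50],
  [[0,0,0],[-0.7,0,0],50],
  [[0,0,0],[0,0,0],50],
  [[0,0,0],[0,0,0],50],
  [[0,0,0],[0,0,0],50],
])

```text
t: 29.08
tcp_pos: [0.4703, -0.1708, 0.0448]
tool_rot: [180.0, -0.3, 87.7]
contact_force: [-0.0, 8.9, 0.5]
finger_gap: 0.0466
finger_force: 4.1
```

Request:
servo_tool([
  [[0,0,0],[0,0,0],50],
  [[0,0,0],[0,0,0],50],
  [[0,0,0],[0,0,0],50],
  [[0,0,0],[0,0,0],50],
  [[0,0,0],[0,0,0],50],
])

```text
t: 29.7
tcp_pos: [0.4703, -0.1708, 0.0449]
tool_rot: [180.0, -0.2, 87.7]
contact_force: [-1.1, 8.2, 0.4]
finger_gap: 0.0468
finger_force: 4.1
```

Request:
servo_tool([
  [[0,0,0],[-0.9,0,0],50],
  [[0,0,0],[0,0,0],50],
  [[0,0,0],[0,0,0],50],
  [[0,0,0],[0,0,0],50],
])

```text
t: 30.2
tcp_pos: [0.4703, -0.1708, 0.0449]
tool_rot: [180.0, -0.3, 87.7]
contact_force: [-1.1, 9.4, 0.3]
finger_gap: 0.0466
finger_force: 4.8
```

Request:
servo_tool([
  [[0,0,0],[0,0,0],50],
  [[0,0,0],[0,0,0],50],
  [[0,0,0],[0,0,0],50],
  [[0,0,0],[0,0,0],50],
  [[0,0,0],[0,0,0],50],
])

```text
t: 30.82
tcp_pos: [0.4703, -0.1708, 0.0448]
tool_rot: [180.0, -0.3, 87.7]
contact_force: [-0.3, 9.5, 0.4]
finger_gap: 0.0466
finger_force: 4.8
```

```bash
python3 q.py | sed -n 1,11p; python3 - <<'E'
from h import *
for i in range(3): bot.read_camera("scene"); s=bot.read_state(); print(s["t"],s["contact_force"],s["tcp_pos"])
E
```

```text
scene 639 79 75
  -0.35 0.4141037453483693 0.5139995871973064 None
  -0.33 0.4144388998493136 0.5150161222947253 None
  -0.31 0.4152757389510789 0.5133803644438454 None
  -0.29 0.41710067477419477 0.5060468057133606 None
  -0.27 0.41726735807888526 0.4249162450850766 None
  -0.25 0.417931961939922 0.41917728187283343 None
  -0.23 0.41954348253906687 0.5145299781699487 None
  -0.21 0.4200372724333591 0.5200587430658964 None
  -0.19 0.42056154050123706 0.505612642257108 0.5316663755500717
stop y [-0.3733 -0.3547]
31.025 [-0.42623915  9.32518872  0.53975726] [ 0.47032662 -0.17078476  0.04483997]
31.075 [0.46058344 9.65402852 0.30016885] [ 0.47027306 -0.17083576  0.04485356]
31.125 [-0.20167715  9.53481482  1.16627107] [ 0.47029355 -0.17082611  0.04484348]
```

Request:
servo_tool([
  [[0,0,0],[-0.5,0,0],50],
  [[0,0,0],[0,0,0],50],
  [[0,0,0],[0,0,0],50],
  [[0,0,0],[0,0,0],50],
  [[0,0,0],[0,0,0],50],
])

```text
t: 31.75
tcp_pos: [0.4703, -0.1708, 0.0449]
tool_rot: [180.0, -0.4, 87.7]
contact_force: [-0.6, 9.7, 1.3]
finger_gap: 0.0464
finger_force: 5.2
```

```bash
python3 - <<'E'
from h import *
s=bot.read_state(); print(s["t"],s["contact_force"],s["tcp_pos"])
if 7<s["contact_force"][1]<14: print(bot.hand_in())
E
```

```text
31.75 [-0.61825847  9.7356555   1.31101666] [ 0.47029452 -0.17080506  0.04485399]
the job is handed in; nothing more can be done
None
```

Handed in at 31.8 s: the slice is upright in the box, the lid is shut, and the box sits square in the corner by camera check (within the cameras' 1–2 mm), held against the stop with a steady push of about 10 N.

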